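# Jack up the front of a tool chest and hold it

## Robot

A 6-joint arm with a two-finger parallel gripper is mounted at the origin on the work surface. World frame = base frame: x ahead of the robot, y to its left, z up, the work surface at z = 0. Lengths are in mm, angles in rad, forces in N, time in s.
With the tool pointing down it reaches from about 425 to 1125 mm from the base axis. Payload 14.9 kg.
Tool frame: the origin (TCP) lies between the finger pads; the fingertips stand 17 mm ahead of it and the grasp point (between the pads) lies 2 mm behind it; z points along the fingers, y is the line along which they close (so a half turn about z gives the same grasp; the last joint's range is limited). The gripper opens to 91 mm and grips with 3 to 60 N. Pads are 32 mm wide; open, the fingers measure 118 mm over their backs; the gripper's body (76 mm by 178 mm) begins 60 mm behind the grasp point.
Start: joints at [-1.218, 0.379, 1.734, -0, 1.028, -0.033], TCP at [263.407, -648.564, 230.932] pointing down, gripper open.
Joint ranges: [-2.77, 2.77], [-0.74, 2.19], [0, 2.66], [-1.06, 4.2], [0.31, 2.87], [-3.08, 3.08]. Speed limits (rad/s): [1.89, 1.89, 2.39, 3.14, 3.14, 3.14].

## Interface

Orientations are given as a rotation vector (axis times angle).
In Python, from plant import bot, cams gives the robot as it stands.
- The arm moves only by the shell command python3 -m crank 'ROWS' [FORCE]. ROWS is a JSON object of lists of equal length, an entry for each row: "offset": the shift along the world's x, y, z in mm, a list of three; "turn": the turn, a rotation vector about the world's x, y, z in rad, a list of three; "claw": the opening in per cent of the stroke, from 0 (shut) to 100 (fully open). In form: {"offset": [[dx, dy, dz], ...], "turn": [[ax, ay, az], ...], "claw": [claw, ...]}. A call has 1 to 20 rows; each row is the pose to reach, as a shift and turn from the pose commanded when the call began; what a row does not reach only later rows make up. A row lasts 1/12 s, in which the tool goes at most 41.7 mm and 7.16 degrees, less where a joint would pass 70% of its speed; a pose out of reach is approached as far as the arm can. A call with a gripper value outside its range is refused whole. The fingers move at their own pace and stop on an object; FORCE is the grip in N (left out, the last holds). Time passes only in rows, so rows that repeat a pose let the fingers close. It gives the time, the measured TCP pose, the force, the opening and the grip force at its end, in the units of the state.
- bot.get_state(): the state, without advancing time (a new reading comes with each control period).
- cams.camera(name): name is "scene" or "top" or "wrist"; returns a dict with "img" (384x512x3 uint8, red, green, blue), "range_z" (384x512 float32, mm along the optical axis (not along the pixel's ray), 0 where there is no reading), "fx", "fy", "cx", "cy" (pixels), "k1" (the pictures are not rectified: a ray, as slopes to the right and down, at radius r is drawn at 1 + k1 r^2 times it, then the intrinsics apply), "eye" and "rotation" of the camera in the world. Camera axes: x right, y up, looking along -z (the intrinsics and any distortion apply to the point x, -y, -z); pixel columns grow to the right and rows downward; lengths in mm; the calibration is good to about 2 mm. A picture is of the moment at which its call begins.
- bot.finish_job(): hands the job in; it is judged then, once.
The state is a dict: "t": time; "qpos": joint angles; "joint_vel": joint speeds; "joint_efforts": joint torques, N m; "ee_pos": TCP position; "ee_rot": TCP orientation; "contact_force": force on the tool from outside, world axes, zero at the start; "moment": the same for the moment, N m; "gripper_width": finger opening in mm; "grasp_force": force on a finger pad.
Only numpy, scipy, OpenCV 4.12 (cv2) and the standard library are available. Lean on these libraries where they do the work, as an engineer would, in place of code of your own. Each camera call takes 0.05 s, during which the arm holds its last target. There are 200 camera calls.

## Task

Handling everything gently, stand the lever jack square on the bench with its saddle centred under the lift pad of the tool chest (the middle tongue on its front, the one with the bolt), and let go of the jack. Then give it one trial pump: press the handle all the way down so that the chest front rises, and ease it all the way back up so that the chest settles without dropping. Press the handle all the way down once more and finish while holding it down, so that the jack alone carries the raised chest; grip and press lightly, and disturb neither the glass jar on the chest nor the other things on the bench.

Things in the scene. Friction and masses are not known exactly. Their poses are not given: they have to be found in the camera images.
- jack: Loose low lever jack, 0.8 kg. Origin: centre of the underside of its base; x points from handle end to saddle end, z up. Dark steel base 250 (x) x 80 (y) x 8, open below the handle, which leans back over the -x half. Hold it by housing, its balance point; 16 N per finger carries it. Fingers loading the jack with over 60 N (both together) fail the job.
- housing (a point): Centre of the top of the jack's bare aluminium housing, the block to hold it by: 50 (x) x 36 (y), upright, top 70 above the jack's underside; at x = +45, y = 0 of the jack. Grip it from above across its 36 mm width (along y), pads about 22 below this point.
- saddle_top (a point): Centre of the top face of the jack's saddle, a flat steel disc 36 in diameter, 8 thick; at x = +95, y = 0 of the jack, 41 above its underside when the handle is up. It rises straight up, 35 mm per radian of handle.
- handle_grip (a point): Centre of the crossbar at the handle's end: rubber covered round bar, 60 long along the jack's y, 18 in diameter, 135 from the handle's pivot (a pin along y at x = +14, z = 60 of the jack). Handle up: it is at x = -96, z = 138 of the jack; all the way down: x = -120, z = 43. Press it from above with closed fingers.
- handle (a joint): Jack handle angle, rad: 0 = up (0.62 above level), 0.75 = all the way down on its stop (0.13 below level). The saddle meets the pad at about 0.34. A spring brings it back up when let go; there is no catch. At the crossbar it takes about 3 N before the saddle meets the pad, then 9 to 15 N.
- chest: Dark steel tool chest, 7 kg, tilting on a fixed rail under its rear edge. Origin: on the bench below the lift pad; x from its front to its rear (bring the jack in along +x, its x the same way). 300 wide (y), 200 deep, front face at x = 50, top 142 up. Three steel tongues 44 wide stick out to x = -20 at y = -110, 0, 110, undersides 61 up. Front moving faster than 100 mm/s counts as dropped.
- lift_pad (a point): Centre of the underside of the lift pad: steel boss 26 in diameter under the middle tongue, 53 above the bench when the chest is down (12 above the lowered saddle), about 67 with the handle all the way down; 22 to 35 N weigh on it. A bolt head 20 across, top 82 above the bench, stands on the tongue straight above it.
- jar: Loose glass jar with metal lid, 60 in diameter, 85 high, 0.25 kg, standing upright on top of the chest. Origin: centre of its underside. To be left standing.
- tray: Loose grey fastener tray, 170 x 120 x 45 high, 1.2 kg. Origin: centre of underside. To be left alone; it stands on the side of the bench where the jack is not.
- can: Loose aluminium can, 68 in diameter, 110 high. Origin: centre of underside. To be left alone.
- tape: Loose grey roll of tape lying flat, 100 in diameter, 25 high. Origin: centre of underside. To be left alone.
- wrench: Loose wrench lying on the left, lengthwise along its own x. To be left alone.
- screwdriver: Loose screwdriver lying on the left, lengthwise along its own x. To be left alone.
- hammer: Loose hammer lying on the right, lengthwise along its own x. To be left alone.
Mind the look-alikes: they are no part of the job. Leave any pink or red look-alike of the jar alone.

How it is judged (in metres and radians):
On the way, in this order (a step that is already met when the one before it is completed fails the run):
1. the jack stands flat on the bench, handle up, let go, its saddle centred under the lift pad (horizontal distance between saddle_top and lift_pad below 0.012 m and angle between jack's own z axis and vertical below 0.05 rad and height (world z) of jack below 0.003 m and value of joint handle below 0.15 rad and contact force between the fingers and jack below 0.5 N), for 0.2 s.
2. trial pump: the handle is pressed all the way down and the jack raises the chest front (horizontal distance between saddle_top and lift_pad below 0.012 m and value of joint handle above 0.65 rad and height (world z) of lift_pad above 0.0615 m and contact force between the arm and chest below 0.5 N), for 0.1 s.
3. the handle is back up and the chest has settled (value of joint handle below 0.15 rad and height (world z) of lift_pad below 0.0545 m), for 0.1 s.
At the end, for the whole second after the job is handed in: Fingers press (over 2 N) and hold the handle down (over 0.65 rad); saddle within 12 mm of the lift pad centre carries the chest (over 10 N), raised (pad over 8.5 mm up) and still (under 10 mm/s); jack level within 0.06 rad; robot not touching the chest; jar upright (0.2 rad) (all of step 2 and angle between jack's own z axis and vertical below 0.06 rad and contact force between jack and chest above 10 N and contact force between the fingers and jack above 2 N and linear speed of chest below 0.01 m/s and angle between jar's own z axis and vertical below 0.2 rad); the arm keeps its last pose, push and grip.
It fails at once if the fingers load the jack with more than 60 N (contact force between the fingers and jack above 60 N).
It fails at once if the chest is jerked up or dropped (front faster than 100 mm/s) (linear speed of chest above 0.1 m/s).
It fails at once if the jack is tipped over (angle between jack's own z axis and vertical above 0.5 rad).
It fails at once if the jar is toppled or shoved (angle between jar's own z axis and vertical above 0.3 rad or distance of jar from where it was at the start of the episode above 0.05 m).
It fails at once if another thing on the bench is moved more than 40 mm (distance of any of tray, can, tape, wrench, screwdriver, hammer from where it was at the start of the episode above 0.04 m).
It also fails if it takes over 72 s, if anything falls off the work surface, if the arm or the gripper's body presses on something with over 40 N, if the wrist force passes 120 N, or if a joint passes its speed limit or range.

## Working session

There is one attempt and no reset: what is moved stays moved. The work goes in short steps, Python scripts to look and compute and a shell command to move; the robot and the scene stay as the last step left them, time stands still between calls to the robot, and variables do not carry over. Pictures are saved under pics/ and viewed, at most 10 in all, crops included, and the job is handed in when it is done.

```bash
mkdir -p pics; ls; cat > h.py <<'E'
import numpy as np, cv2
from plant import bot, cams
def cloud(c):
    h,w=c["range_z"].shape
    u,v=np.meshgrid(np.arange(w),np.arange(h))
    K=np.array([[c["fx"],0,c["cx"]],[0,c["fy"],c["cy"]],[0,0,1.]])
    p=np.stack([u,v],-1).reshape(-1,1,2).astype(np.float64)
    n=cv2.undistortPoints(p,K,np.array([c["k1"],0,0,0.])).reshape(h,w,2)
    z=c["range_z"]
    P=np.stack([n[...,0]*z,-n[...,1]*z,-z],-1)
    W=P@np.array(c["rotation"]).T+np.array(c["eye"])
    W[z==0]=np.nan
    return W
E
python3 - <<'E'
from h import *
s=bot.get_state();print(s)
ims=[]
for n in("scene","top"):
    c=cams.camera(n);np.save(f"{n}.npy",c,allow_pickle=True)
    print(n,c["eye"],c["fx"],c["k1"],c["rotation"])
    cv2.imwrite(f"pics/{n}1.png",cv2.resize(c["img"][...,::-1],(800,600)))
E
```

```text
pics
{'t': 0.0, 'qpos': array([-1.21829274e+00,  3.79416739e-01,  1.73478439e+00, -1.48597299e-07,
        1.02850594e+00, -3.32844815e-02]), 'joint_vel': array([ 1.32592080e-03, -6.85491074e-04,  1.37378687e-03, -2.16193772e-03,
       -4.74790672e-05,  2.86493924e-04]), 'joint_efforts': array([ 4.37928247e-03, -7.63714886e+01, -4.34378350e+01,  6.52172277e-02,
        4.24480496e-02, -7.93491813e-05]), 'ee_pos': array([ 263.27478216, -648.18925234,  230.2807417 ]), 'ee_rot': array([-3.08224743e+00, -6.02032685e-01,  2.78315437e-04]), 'contact_force': array([-0.54947941,  0.66680862,  0.10346804]), 'moment': array([-0.01022672,  0.01236169,  0.02787427]), 'grasp_force': 0.0, 'gripper_width': 91.39394477552351}
scene [1254.57605172 -369.25885905 1114.18944739] 372.69688428950025 0.03902125903618565 [0.60012158 0.36876604 1.0387108 ]
top [ 262.24703779  -15.68281035 1670.13553046] 471.78184227304985 0.05591918534028894 [ 0.15723165 -0.13984279 -1.57260114]
```

```bash
sed -i 's/np.array(c\["rotation"\]).T/cv2.Rodrigues(np.array(c["rotation"]))[0].T/' h.py
python3 - <<'E'
from h import *
for n in("scene","top"):
    c=np.load(f"{n}.npy",allow_pickle=True).item();W=cloud(c)
    for z0 in (0,):
        print(n,W[::60,::80].round().tolist()[2:5])
E
```

```text
scene [[[305.0, -588.0, 495.0], [-1196.0, -499.0, -652.0], [-119.0, -134.0, 4.0], [57.0, 183.0, 8.0], [223.0, 505.0, 2.0], [462.0, 725.0, 89.0], [453.0, 1360.0, -175.0]], [[-68.0, -798.0, 3.0], [79.0, -528.0, 5.0], [229.0, -253.0, 8.0], [373.0, 25.0, 3.0], [522.0, 302.0, 3.0], [668.0, 578.0, 1.0], [865.0, 702.0, 132.0]], [[308.0, -789.0, 90.0], [373.0, -582.0, 22.0], [494.0, -343.0, 11.0], [701.0, -133.0, 144.0], [751.0, 147.0, 3.0], [879.0, 392.0, -1.0], [913.0, 999.0, -411.0]]]
top [[[913.0, 1016.0, -194.0], [797.0, 568.0, 134.0], [842.0, 324.0, 1.0], [792.0, 25.0, 139.0], [840.0, -269.0, -9.0], [819.0, -546.0, 41.0], [829.0, -845.0, -3.0]], [[683.0, 1050.0, -297.0], [617.0, 605.0, 3.0], [616.0, 319.0, -4.0], [615.0, 29.0, -7.0], [610.0, -259.0, 5.0], [608.0, -545.0, 0.0], [607.0, -826.0, -5.0]], [[395.0, 806.0, 119.0], [403.0, 596.0, -9.0], [399.0, 311.0, 2.0], [397.0, 29.0, 2.0], [395.0, -252.0, 1.0], [394.0, -529.0, 3.0], [394.0, -804.0, -2.0]]]
```

View pics/scene1.png

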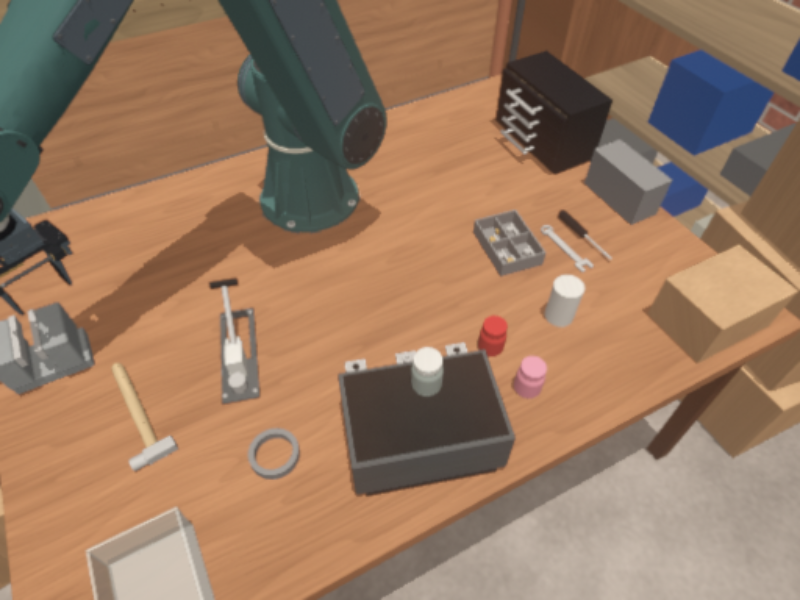

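View pics/top1.png

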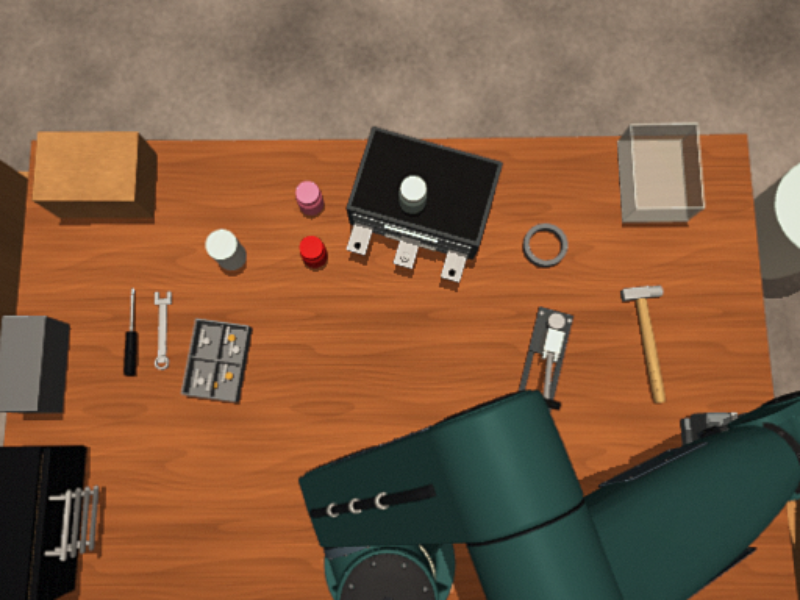

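```bash
cat >> h.py <<'E'
def ray(c,u,v,z):
    K=np.array([[c["fx"],0,c["cx"]],[0,c["fy"],c["cy"]],[0,0,1.]])
    n=cv2.undistortPoints(np.array([[[u,v]]],float),K,np.array([c["k1"],0,0,0.]))[0,0]
    d=cv2.Rodrigues(np.array(c["rotation"]))[0]@np.array([n[0],-n[1],-1])
    e=np.array(c["eye"]);return (e+d*(z-e[2])/d[2])[:2]
E
python3 - <<'E'
from h import *
c=np.load("top.npy",allow_pickle=True).item();im=c["img"]
a=im[130:190,210:310];b=im[190:265,325:375]
o=np.hstack([cv2.resize(a,None,fx=5,fy=5,interpolation=2)[:, :],np.zeros((300,10,3),np.uint8)])
o=np.hstack([o,cv2.resize(b,None,fx=4,fy=4,interpolation=2)])
cv2.imwrite("pics/crop2.png",o[...,::-1]);print(o.shape)
E
```

```text
(300, 710, 3)
```

View pics/crop2.png

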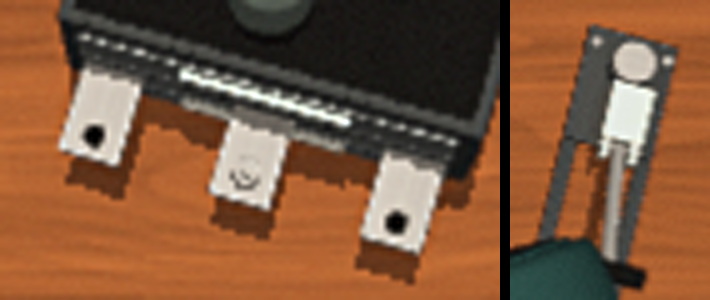

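```bash
python3 - <<'E'
from h import *
c=np.load("top.npy",allow_pickle=True).item()
f=lambda u,v:(u+.5-.5,v)
L=ray(c,228.5,156.6,72);R=ray(c,288.9,174,72);B=ray(c,258.6,165.2,80)
print("holes",L,R,(L+R)/2,"yaw",np.arctan2(-(L-R)[0],(L-R)[1]),"bolt",B)
S=ray(c,355.7,205,41);H=ray(c,354.5,217.8,70)
# base front corners and screws
s1=ray(c,325+(597-510)/4,190+41/4,8);s2=ray(c,325+(667-510)/4,190+61/4,8)
print("saddle",S,"housing",H,np.hypot(*(S-H)),np.arctan2(*(S-H)[::-1]),"screws",s1,s2,np.arctan2(-(s1-s2)[0],(s1-s2)[1]))
s=np.load("scene.npy",allow_pickle=True).item()
print("scene: saddle",ray(s,237*.64,379*.64,41),"housing",ray(s,233*.64,350*.64,70),"xbar",ray(s,224*.64,283*.64,147))
E
```

```text
holes [681.88359164  66.88415206] [ 617.8319507  -142.57131409] [649.85777117 -37.84358102] yaw -0.2967700606142191 bolt [648.15664953 -37.8576468 ]
saddle [ 512.4087189  -373.96225537] housing [ 464.07693856 -361.35498877] 49.94901562063785 -0.25516255512132446 screws [ 534.74800682 -350.52764514] [ 516.37982524 -411.18530696] -0.2940393471997021
scene: saddle [ 511.24210762 -371.8791462 ] housing [ 457.07363509 -356.44866231] xbar [ 335.75796802 -319.34773789]
```

```bash
python3 -m crank '{"offset":[[20,30,0],[40,60,0],[60,90,0],[80,115,0],[100,145,0],[120,173,0],[140,202,0],[160,230,0],[180,259,0],[192,277,0],[200,288,0],[200,288,0],[200,288,0]],"turn":[[0,0,-0.06],[0,0,-0.12],[0,0,-0.18],[0,0,-0.24],[0,0,-0.3],[0,0,-0.36],[0,0,-0.42],[0,0,-0.48],[0,0,-0.54],[0,0,-0.6],[0,0,-0.667],[0,0,-0.667],[0,0,-0.667]],"claw":[100,100,100,100,100,100,100,100,100,100,100,100,100]}' 20
python3 - <<'E'
from h import *
c=cams.camera("wrist");np.save("w1.npy",c,allow_pickle=True)
print(c["eye"],c["rotation"],c["fx"]);cv2.imwrite("pics/w1.png",cv2.resize(c["img"][...,::-1],(800,600)))
E
```

```text
t: 1.18
ee_pos: [463.5, -360.2, 230.8]
ee_rot: [-3.111, 0.436, 0.001]
contact_force: [0.0, 0.1, 0.2]
gripper_width: 91.1
grasp_force: 0.0
[ 535.67555002 -382.05715201  384.20957525] [-0.18927926  0.25076927 -1.83638469] 328.54472691475394
```

View pics/w1.png

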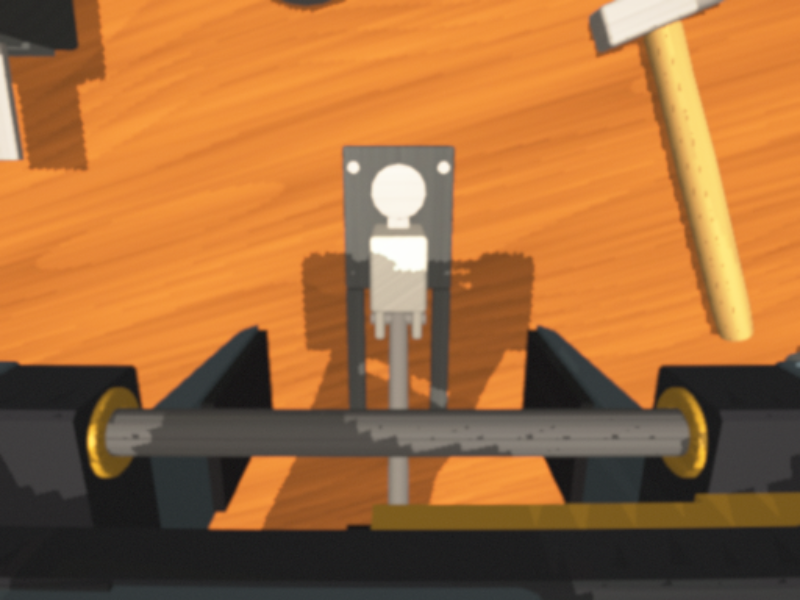

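```bash
python3 - <<'E'
from h import *
c=np.load("w1.npy",allow_pickle=True).item();k=.64
S=ray(c,398.5*k,191*k,41);H=ray(c,398.5*k,273*k,70);a=ray(c,353*k,167*k,8);b=ray(c,444*k,167*k,8)
hf=ray(c,398.5*k,236*k,70);hb=ray(c,398.5*k,311*k,70)
print(S,H,hf,hb,np.hypot(*(hf-hb)),np.arctan2(*(S-H)[::-1]),np.hypot(*(S-H)),np.arctan2(-(a-b)[0],(a-b)[1]))
print(bot.get_state()["ee_pos"],"toolx", cv2.Rodrigues(bot.get_state()["ee_rot"])[0][:2,:2])
E
```

```text
[ 512.05325397 -376.50461282] [ 465.35990173 -363.10220084] [ 487.83191332 -369.50429686] [ 441.34496176 -356.26084442] 48.33658757267077 -0.27951602855963315 48.57873805305801 -0.2783771367611237
[ 463.22647865 -360.76702021  230.82486865] toolx [[ 0.96135542 -0.27531022]
 [-0.27531023 -0.96135544]]
```

```bash
python3 -m crank '{"offset":[[1,-2,-25],[1,-2,-55],[1,-2,-85],[1,-2,-115],[1,-2,-145],[1,-2,-165],[1,-2,-177],[1,-2,-183],[1,-2,-185],[1,-2,-185],[1,-2,-185]],"turn":[[0,0,0],[0,0,0],[0,0,0],[0,0,0],[0,0,0],[0,0,0],[0,0,0],[0,0,0],[0,0,0],[0,0,0],[0,0,0]],"claw":[100,100,100,100,100,100,100,100,100,80,65]}' 20
python3 -m crank '{"offset":[[0,0,0],[0,0,0],[0,0,0],[0,0,0],[0,0,0],[0,0,0],[0,0,0],[0,0,0],[0,0,0],[0,0,0]],"turn":[[0,0,0],[0,0,0],[0,0,0],[0,0,0],[0,0,0],[0,0,0],[0,0,0],[0,0,0],[0,0,0],[0,0,0]],"claw":[55,48,44,40,37,34,30,28,26,25]}' 20
```

```text
t: 2.15
ee_pos: [464.9, -363.2, 47.1]
ee_rot: [3.11, -0.44, 0.002]
contact_force: [-0.8, -0.5, -0.4]
gripper_width: 80.5
grasp_force: 0.0
t: 2.98
ee_pos: [464.5, -362.4, 46.0]
ee_rot: [-3.11, 0.44, 0.0]
contact_force: [0.2, 5.4, 4.2]
gripper_width: 35.9
grasp_force: 20.0
```

```bash
python3 -m crank '{"offset":[[0,0,2],[0,0,5],[0,0,9],[0,0,12],[0,0,12]],"turn":[[0,0,0],[0,0,0],[0,0,0],[0,0,0],[0,0,0]],"claw":[25,25,25,25,25]}' 20
python3 -m crank '{"offset":[[0,6,0],[0,18,0],[0,36,0],[0,58,0],[0,82,0],[2,106,0],[5,130,0],[8,154,0],[12,178,0],[16,202,0],[20,226,0],[25,250,0],[30,274,0],[35,298,0],[40,320,0],[45,338,0],[48,352,0],[50,361,0],[51,366,0],[51,366,0]],"turn":[[0,0,0],[0,0,0],[0,0,0],[0,0,0],[0,0,0],[0,0,0],[0,0,0],[0,0,0],[0,0,0],[0,0,-0.003],[0,0,-0.006],[0,0,-0.009],[0,0,-0.012],[0,0,-0.015],[0,0,-0.018],[0,0,-0.018],[0,0,-0.018],[0,0,-0.018],[0,0,-0.018],[0,0,-0.018]],"claw":[25,25,25,25,25,25,25,25,25,25,25,25,25,25,25,25,25,25,25,25]}' 20
python3 - <<'E'
from h import *
c=cams.camera("wrist");np.save("w2.npy",c,allow_pickle=True)
print(c["eye"]);cv2.imwrite("pics/w2.png",cv2.resize(c["img"][...,::-1],(800,600)))
E
```

```text
t: 3.4
ee_pos: [464.6, -362.8, 58.6]
ee_rot: [3.11, -0.44, 0.001]
contact_force: [-0.6, -0.1, -7.6]
gripper_width: 36.4
grasp_force: 20.0
t: 5.07
ee_pos: [514.9, 4.5, 57.9]
ee_rot: [-3.107, 0.466, 0.001]
contact_force: [-0.4, 0.3, -7.6]
gripper_width: 36.0
grasp_force: 20.0
[586.67870544 -18.77239064 211.30207263]
```

View pics/w2.png

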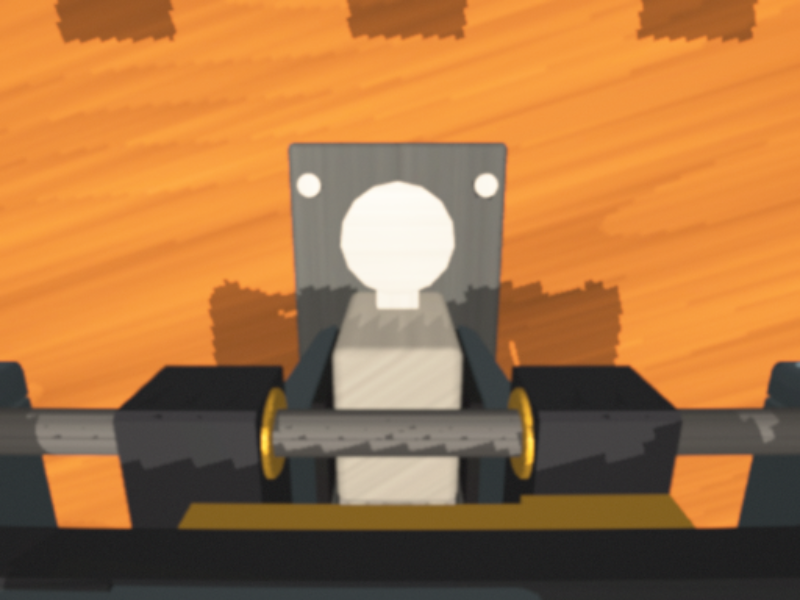

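```bash
python3 -m crank '{"offset":[[2,-1,-2],[7,-2,-4],[14,-4,-7],[21,-6,-7],[28,-8,-7],[35,-11,-7],[40,-12,-7],[43,-13,-7],[43,-13,-7],[43,-13,-7]],"turn":[[0,0,0],[0,0,0],[0,0,0],[0,0,0],[0,0,0],[0,0,0],[0,0,0],[0,0,0],[0,0,0],[0,0,0]],"claw":[25,25,25,25,25,25,25,25,25,25]}' 20
python3 - <<'E'
from h import *
c=cams.camera("wrist");np.save("w3.npy",c,allow_pickle=True)
print(c["eye"]);cv2.imwrite("pics/w3.png",cv2.resize(c["img"][...,::-1],(800,600)))
c=cams.camera("top");np.save("t3.npy",c,allow_pickle=True)
E
```

```text
t: 5.95
ee_pos: [558.3, -9.6, 50.9]
ee_rot: [3.106, -0.468, -0.0]
contact_force: [-0.7, -0.3, -9.1]
gripper_width: 35.7
grasp_force: 20.0
[629.99172814 -32.94341924 204.29122972]
```

View pics/w3.png

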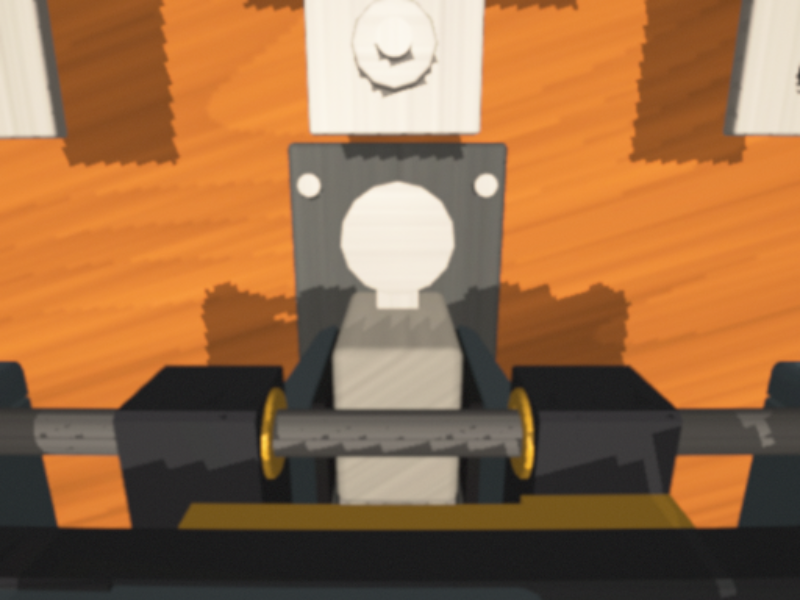

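```bash
python3 - <<'E'
from h import *
c=np.load("w3.npy",allow_pickle=True).item();k=.64
B=ray(c,394*k,41*k,82);S=ray(c,398*k,237*k,46);d=B-S
l=ray(c,311*k,132*k,69);r=ray(c,480*k,132*k,69)
print(B,S,d,"chest yaw",np.arctan2(-(l-r)[0],(l-r)[1]),np.hypot(*(l-r)))
e=bot.get_state()["ee_pos"][:2];print("tcp->saddle",np.hypot(*(S-e)),np.arctan2(*(S-e)[::-1]))
y=-.297;print("chest frame",d@[np.cos(y),np.sin(y)],d@[-np.sin(y),np.cos(y)])
E
```

```text
[652.79064484 -39.36222528] [605.77478689 -25.89299089] [ 47.01585795 -13.4692344 ] chest yaw -0.2993087942080303 42.59458780814217
tcp->saddle 50.53276559327291 -0.33114732593634505
chest frame 48.89925501478445 0.8797913686062772
```

```bash
python3 -m crank '{"offset":[[2,-1,0],[7,-2,0],[14,-4,0],[21,-6,0],[28,-8,0],[35,-10.3,0],[40,-11.8,0],[44,-13,0],[45,-13.3,0],[45,-13.3,-1],[45,-13.3,-2.5],[45,-13.3,-4],[45,-13.3,-4.8],[45,-13.3,-5],[45,-13.3,-5]],"turn":[[0,0,0],[0,0,0],[0,0,0],[0,0,0],[0,0,0],[0,0,0],[0,0,0],[0,0,0],[0,0,0],[0,0,0],[0,0,0],[0,0,0],[0,0,0],[0,0,0],[0,0,0]],"claw":[25,25,25,25,25,25,25,25,25,25,25,25,25,25,25]}' 20
python3 - <<'E'
from h import *
c=cams.camera("wrist");np.save("w4.npy",c,allow_pickle=True)
cv2.imwrite("pics/w4.png",cv2.resize(c["img"][...,::-1],(800,600)))
E
```

```text
t: 7.3
ee_pos: [603.2, -22.8, 46.0]
ee_rot: [3.107, -0.468, -0.001]
contact_force: [-2.9, 0.8, -2.5]
gripper_width: 35.9
grasp_force: 20.0
```

View pics/w4.png

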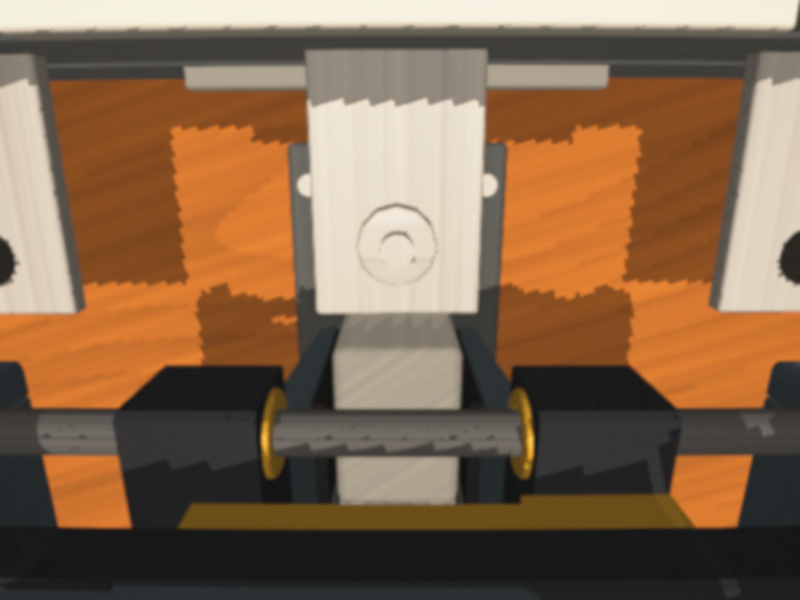

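```bash
python3 - <<'E'
from h import *
c=np.load("w4.npy",allow_pickle=True).item();k=.64
B=ray(c,397*k,244*k,82);S=ray(c,398*k,237*k,41);d=B-S
y=-.297;f=lambda d:(d@[np.cos(y),np.sin(y)],d@[-np.sin(y),np.cos(y)])
print(B,S,f(d))
T=ray(c,398*k,312*k,69);print("tip rel saddle at z69",f(T-S), "bolt-tip",f(B-T))
print(c["eye"],cv2.Rodrigues(c["rotation"])[0][:,2])
E
```

```text
[655.41721306 -40.2314441 ] [650.62925124 -39.10541255] (np.float64(4.907875221219812), np.float64(0.32447829680720175))
tip rel saddle at z69 (np.float64(-15.621115062876536), np.float64(0.09242130854308221)) bolt-tip (np.float64(20.528990284096345), np.float64(0.23205698826411933))
[674.87851009 -46.15933402 199.4167254 ] [ 0.25637145 -0.07885615  0.96335631]
```

```bash
python3 -m crank '{"offset":[[0,0,1],[0,0,3],[1,-0.3,3],[2.3,-0.7,3],[3.3,-1,3],[3.3,-1,2],[3.3,-1,1],[3.3,-1,0],[3.3,-1,0],[3.3,-1,0],[3.3,-1,0]],"turn":[[0,0,0],[0,0,0],[0,0,0],[0,0,0],[0,0,0],[0,0,0],[0,0,0],[0,0,0],[0,0,0],[0,0,0],[0,0,0]],"claw":[25,25,25,25,25,25,25,25,25,25,25]}' 20
python3 -m crank '{"offset":[[0,0,0],[0,0,0],[0,0,0],[0,0,0],[0,0,0],[0,0,0],[0,0,0],[0,0,0],[0,0,0]],"turn":[[0,0,0],[0,0,0],[0,0,0],[0,0,0],[0,0,0],[0,0,0],[0,0,0],[0,0,0],[0,0,0]],"claw":[38,42,46,52,58,66,74,82,82]}' 20
```

```text
t: 8.27
ee_pos: [606.7, -23.9, 46.0]
ee_rot: [3.106, -0.468, -0.0]
contact_force: [-1.7, -0.1, -4.0]
gripper_width: 35.9
grasp_force: 20.0
t: 9.02
ee_pos: [606.7, -23.9, 46.0]
ee_rot: [-3.106, 0.468, -0.0]
contact_force: [2.0, -0.0, 0.7]
gripper_width: 74.1
grasp_force: 0.0
```

```bash
python3 -m crank '{"offset":[[0,0,5],[0,0,15],[0,0,35],[0,0,60],[0,0,90],[0,0,120],[0,0,140],[0,0,150],[-10,3,150],[-35,11,150],[-60,18.5,150],[-85,26,150],[-110,34,150],[-127,39.3,150],[-135,41.7,150],[-135,41.7,150],[-135,41.7,150],[-135,41.7,150],[-135,41.7,150]],"turn":[[0,0,0],[0,0,0],[0,0,0],[0,0,0],[0,0,0],[0,0,0],[0,0,0],[0,0,0],[0,0,0],[0,0,0],[0,0,0],[0,0,0],[0,0,0],[0,0,0],[0,0,0],[0,0,0],[0,0,0],[0,0,0],[0,0,0]],"claw":[82,82,82,82,82,82,82,70,60,50,40,30,20,10,0,0,0,0,0]}' 5
python3 - <<'E'
from h import *
c=cams.camera("wrist");np.save("w5.npy",c,allow_pickle=True)
d=cams.camera("scene");np.save("s5.npy",d,allow_pickle=True)
a=cv2.resize(c["img"],(600,450),interpolation=3)[:,80:520];b=cv2.resize(d["img"][150:300,110:350],(360,225))
o=np.zeros((450,800,3),np.uint8);o[:,:440]=a;o[:225,440:]=b
cv2.imwrite("pics/w5.png",o[...,::-1])
E
```

```text
t: 10.6
ee_pos: [472.5, 17.6, 195.8]
ee_rot: [-3.106, 0.469, -0.0]
contact_force: [-0.4, -0.8, 0.7]
gripper_width: 0.6
grasp_force: 0.0
```

View pics/w5.png

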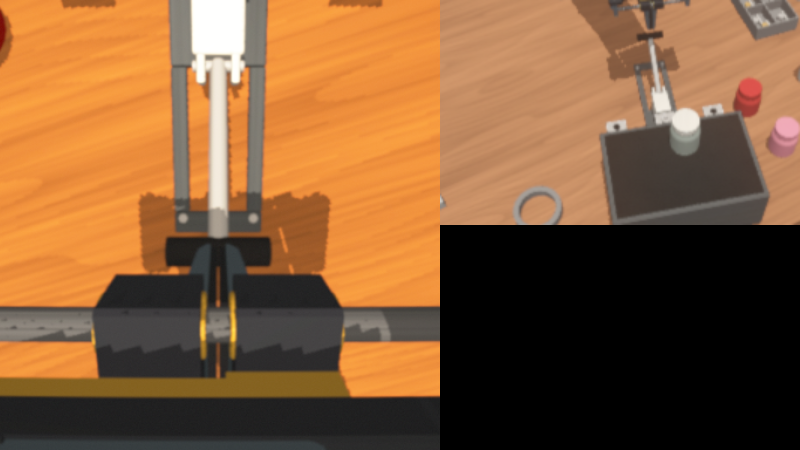

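```bash
python3 - <<'E'
from h import *
c=np.load("w5.npy",allow_pickle=True).item();k=512/600
B=ray(c,298*k,251*k,138)
s=[ray(c,(80+u)*k,218*k,8) for u in(183,253)]
e=bot.get_state()["ee_pos"];y=-.297
f=lambda d:(d@[np.cos(y),np.sin(y)],d@[-np.sin(y),np.cos(y)])
print(e,B,f(B-e[:2]),s,f((s[0]+s[1])/2-e[:2]))
E
```

```text
[472.27735739  17.64858331 195.80574544] [471.03431767  16.54698736] (np.float64(-0.8662326649665673), np.float64(-1.4171458424995755)) [array([466.20344629,  51.50434366]), array([447.24501668,  -9.88623814])] (np.float64(-15.797111057620361), np.float64(-1.5295668167386853))
```

```bash
python3 -m crank '{"offset":[[0,0,-6],[0,0,-14],[0,0,-21],[0,0,-26],[0,0,-29],[0,0,-31],[-1.5,0.5,-34],[-3.5,1,-37],[-5,1.5,-40],[-6.9,2.1,-42.8],[-9.8,3,-48.8],[-12.7,3.9,-54.9],[-15,4.6,-61],[-17.3,5.3,-67.4],[-17.3,5.3,-67.4]],"turn":[[0,0,0],[0,0,0],[0,0,0],[0,0,0],[0,0,0],[0,0,0],[0,0,0],[0,0,0],[0,0,0],[0,0,0],[0,0,0],[0,0,0],[0,0,0],[0,0,0],[0,0,0]],"claw":[0,0,0,0,0,0,0,0,0,0,0,0,0,0,0]}' 5
```

```text
t: 11.95
ee_pos: [453.8, 23.3, 127.8]
ee_rot: [3.106, -0.468, -0.002]
contact_force: [-2.0, 1.0, 3.6]
gripper_width: 0.5
grasp_force: 1.9
```

```bash
python3 -m crank '{"offset":[[-0.9,0.3,-3],[-1.8,0.6,-6.5],[-2.6,0.9,-9.7],[-3.4,1.1,-13],[-4,1.3,-16.3],[-4.6,1.4,-19.6],[-5.1,1.6,-23],[-5.6,1.7,-26.3],[-5.9,1.8,-29.6],[-6.2,1.9,-33],[-6.4,2,-36.4],[-6.6,2,-39.8],[-6.6,2,-43],[-6.5,2,-46.5],[-6.4,2,-50],[-6.2,1.9,-53.3],[-6.1,1.9,-55.5],[-6.1,1.9,-56],[-6.1,1.9,-56],[-6.1,1.9,-56]],"turn":[[0,0,0],[0,0,0],[0,0,0],[0,0,0],[0,0,0],[0,0,0],[0,0,0],[0,0,0],[0,0,0],[0,0,0],[0,0,0],[0,0,0],[0,0,0],[0,0,0],[0,0,0],[0,0,0],[0,0,0],[0,0,0],[0,0,0],[0,0,0]],"claw":[0,0,0,0,0,0,0,0,0,0,0,0,0,0,0,0,0,0,0,0]}' 5
python3 - <<'E'
from h import *
c=cams.camera("wrist");d=cams.camera("scene");np.save("s6.npy",d,allow_pickle=True)
a=cv2.resize(c["img"],(600,450),interpolation=3)[:,80:520];b=cv2.resize(d["img"][150:300,110:350],(360,225))
o=np.zeros((450,800,3),np.uint8);o[:,:440]=a;o[:225,440:]=b;o[225:,440:]=cv2.resize(np.load("s5.npy",allow_pickle=True).item()["img"][150:300,110:350],(360,225))
cv2.imwrite("pics/w6.png",o[...,::-1])
s=bot.get_state();print(s["contact_force"],s["ee_pos"])
E
```

```text
t: 13.62
ee_pos: [447.5, 25.1, 72.4]
ee_rot: [3.106, -0.468, -0.003]
contact_force: [-7.7, 2.4, 12.2]
gripper_width: 0.7
grasp_force: 5.8
[-7.64690326  2.34876127 11.5858316 ] [447.48678549  25.15033121  72.46957745]
```

View pics/w6.png

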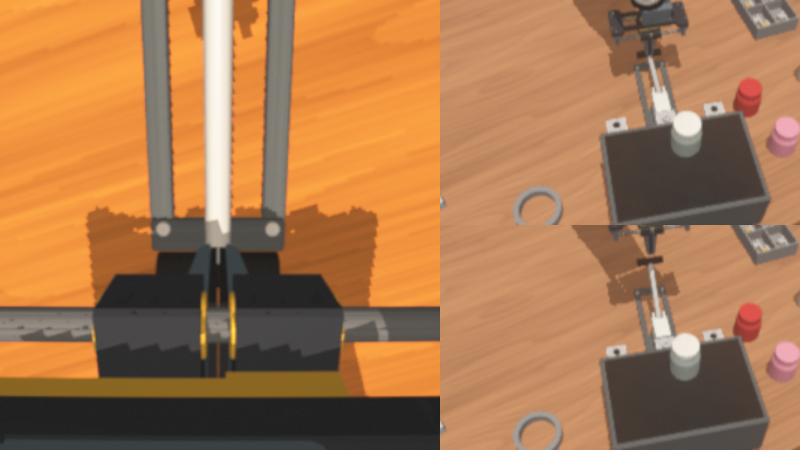

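```bash
python3 -m crank '{"offset":[[-2,0.6,-0.5],[-4,1.2,-1],[-4.8,1.5,-1.5],[-4.8,1.5,-2],[-4.8,1.5,-2]],"turn":[[0,0,0],[0,0,0],[0,0,0],[0,0,0],[0,0,0]],"claw":[0,0,0,0,0]}' 5
python3 - <<'E'
from h import *
for n,q in(("s5",1),("s6",1)):
    c=np.load(n+".npy",allow_pickle=True).item();W=cloud(c)
    m=(W[...,2]>130)&(W[...,2]<175)&(W[...,0]>690)&(W[...,0]<880)&(abs(W[...,1])<190)&(c["img"].max(-1)<90)
    p=W[m]; y=-.297;u=(p[:,0]-650)*np.cos(y)+(p[:,1]+39)*np.sin(y)
    A=np.c_[u,np.ones(len(u))];co=np.linalg.lstsq(A,p[:,2],rcond=None)[0];print(n,len(p),co,co@[50,1],co@[240,1])
E
```

```text
t: 14.13
ee_pos: [446.4, 26.2, 71.7]
ee_rot: [-3.106, 0.468, -0.009]
contact_force: [4.9, -5.9, 12.8]
gripper_width: 0.6
grasp_force: 6.1
s5 3786 [-1.56837257e-02  1.46465737e+02] 145.68155027236583 142.70164238228844
s6 3805 [-6.92409147e-02  1.59805936e+02] 156.34389042286293 143.188116626176
```

```bash
python3 -m crank '{"offset":[[1,-0.3,1],[1.8,-0.6,3],[1.8,-0.6,5],[1.8,-0.6,8],[1.8,-0.6,11.5],[1.9,-0.6,15],[2,-0.7,18.2],[2.4,-0.8,21.6],[2.8,-0.9,25],[3.2,-1,28.3],[3.7,-1.2,31.7],[4.3,-1.4,35],[5,-1.6,38.4],[5.7,-1.8,41.7],[6.5,-2,45],[7.4,-2.3,48.3],[8.4,-2.6,51.5],[9.4,-3,54.8],[10.5,-3.3,58],[10.5,-3.3,58]],"turn":[[0,0,0],[0,0,0],[0,0,0],[0,0,0],[0,0,0],[0,0,0],[0,0,0],[0,0,0],[0,0,0],[0,0,0],[0,0,0],[0,0,0],[0,0,0],[0,0,0],[0,0,0],[0,0,0],[0,0,0],[0,0,0],[0,0,0],[0,0,0]],"claw":[0,0,0,0,0,0,0,0,0,0,0,0,0,0,0,0,0,0,0,0]}' 5
python3 -m crank '{"offset":[[2,-0.6,6.4],[4.4,-1.3,12.5],[7.2,-2.2,18.6],[10.2,-3.1,24.6],[13.5,-4.1,30.5],[17,-5.2,36],[17,-5.2,42],[17,-5.2,48],[17,-5.2,48],[17,-5.2,48],[17,-5.2,48]],"turn":[[0,0,0],[0,0,0],[0,0,0],[0,0,0],[0,0,0],[0,0,0],[0,0,0],[0,0,0],[0,0,0],[0,0,0],[0,0,0]],"claw":[0,0,0,0,0,0,0,0,0,0,0]}' 5
python3 - <<'E'
from h import *
c=cams.camera("wrist");np.save("w7.npy",c,allow_pickle=True);d=cams.camera("scene");np.save("s7.npy",d,allow_pickle=True)
a=cv2.resize(c["img"],(600,450),interpolation=3)[:,80:520];b=cv2.resize(d["img"][150:300,110:350],(360,225))
o=np.zeros((450,800,3),np.uint8);o[:,:440]=a;o[:225,440:]=b
cv2.imwrite("pics/w7.png",o[...,::-1])
E
```

```text
t: 15.8
ee_pos: [454.7, 23.2, 129.2]
ee_rot: [-3.106, 0.468, -0.002]
contact_force: [1.5, 0.1, 2.8]
gripper_width: 0.4
grasp_force: 1.2
t: 16.72
ee_pos: [470.6, 18.1, 176.3]
ee_rot: [3.106, -0.468, -0.001]
contact_force: [0.1, 0.1, -0.5]
gripper_width: 0.6
grasp_force: 0.0
```

View pics/w7.png

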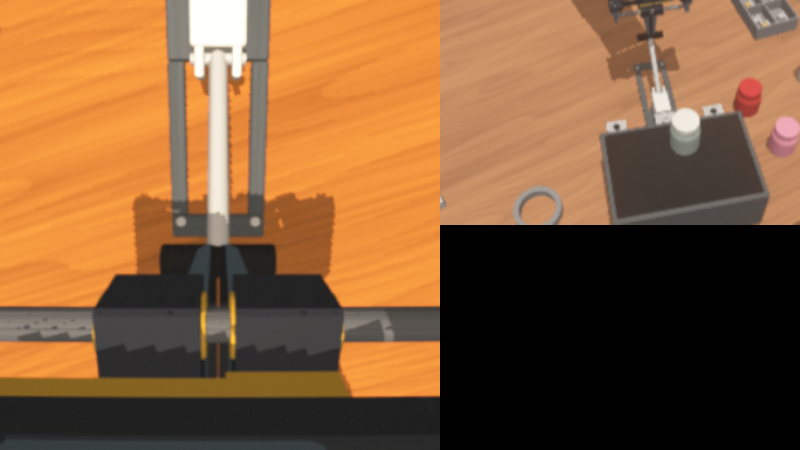

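```bash
python3 - <<'E'
from h import *
c=np.load("w7.npy",allow_pickle=True).item();k=512/600
s=[ray(c,(80+u)*k,222*k,8) for u in(181,255)];print(s)
B=ray(c,298*k,259*k,138);e=bot.get_state()["ee_pos"];y=-.297;d=B-e[:2]
print(B,d@[np.cos(y),np.sin(y)],d@[-np.sin(y),np.cos(y)],e)
E
```

```text
[array([465.75308195,  51.50191061]), array([446.8216113 ,  -9.86394573])]
[471.56423502  16.28392438] 1.388559091282857 -1.4277521117303844 [470.65430454  18.05553353 176.1788713 ]
```

```bash
python3 -m crank '{"offset":[[0,0,-4],[0,0,-8],[-1,0.3,-11.5],[-2.5,0.8,-14.5],[-4,1.3,-17.5],[-5.7,1.7,-20.4],[-7.3,2.2,-23.4],[-10.5,3.2,-29.4],[-13.6,4.2,-35.5],[-16.2,5,-41.8],[-18.6,5.7,-48]],"turn":[[0,0,0],[0,0,0],[0,0,0],[0,0,0],[0,0,0],[0,0,0],[0,0,0],[0,0,0],[0,0,0],[0,0,0],[0,0,0]],"claw":[0,0,0,0,0,0,0,0,0,0,0]}' 5
python3 -m crank '{"offset":[[-1.1,0.3,-3.2],[-2,0.6,-6.5],[-3,0.9,-9.7],[-3.9,1.2,-13],[-4.6,1.4,-16.3],[-5.3,1.6,-19.6],[-5.9,1.8,-23],[-6.5,2,-26.3],[-6.9,2.1,-29.6],[-7.3,2.2,-33],[-7.6,2.3,-36.4],[-7.9,2.4,-39.8],[-7.9,2.4,-43],[-7.9,2.4,-46.5],[-7.9,2.4,-50],[-7.9,2.4,-53.3],[-7.7,2.4,-55.5],[-7.7,2.4,-57.3],[-7.7,2.4,-57.3],[-7.7,2.4,-57.3]],"turn":[[0,0,0],[0,0,0],[0,0,0],[0,0,0],[0,0,0],[0,0,0],[0,0,0],[0,0,0],[0,0,0],[0,0,0],[0,0,0],[0,0,0],[0,0,0],[0,0,0],[0,0,0],[0,0,0],[0,0,0],[0,0,0],[0,0,0],[0,0,0]],"claw":[0,0,0,0,0,0,0,0,0,0,0,0,0,0,0,0,0,0,0,0]}' 5
python3 -m crank '{"offset":[[0,0,0],[0,0,0],[0,0,0],[0,0,0],[0,0,0],[0,0,0]],"turn":[[0,0,0],[0,0,0],[0,0,0],[0,0,0],[0,0,0],[0,0,0]],"claw":[0,0,0,0,0,0]}' 5
python3 - <<'E'
from h import *
for n in("s7","s8"):
    if n=="s8": c=cams.camera("scene")
    else: c=np.load(n+".npy",allow_pickle=True).item()
    W=cloud(c)
    m=(W[...,2]>130)&(W[...,2]<175)&(W[...,0]>690)&(W[...,0]<880)&(abs(W[...,1])<190)&(c["img"].max(-1)<90)
    p=W[m]; y=-.297;u=(p[:,0]-650)*np.cos(y)+(p[:,1]+39)*np.sin(y)
    A=np.c_[u,np.ones(len(u))];co=np.linalg.lstsq(A,p[:,2],rcond=None)[0];print(n,len(p),co)
E
```

```text
t: 17.73
ee_pos: [451.6, 23.9, 127.9]
ee_rot: [3.106, -0.468, -0.002]
contact_force: [-3.4, 2.2, 4.9]
gripper_width: 0.6
grasp_force: 2.4
t: 19.4
ee_pos: [443.7, 26.2, 71.0]
ee_rot: [3.106, -0.468, -0.004]
contact_force: [-7.9, 1.9, 11.3]
gripper_width: 0.5
grasp_force: 5.9
t: 19.9
ee_pos: [443.8, 26.2, 71.1]
ee_rot: [3.106, -0.468, -0.003]
contact_force: [-7.3, 2.1, 11.5]
gripper_width: 0.5
grasp_force: 5.9
s7 3799 [-1.77204481e-02  1.46787443e+02]
s8 3795 [-7.12796271e-02  1.60227353e+02]
```

```bash
python3 -c "
from plant import bot
print(bot.finish_job())"
```

```text
the job is handed in; nothing more can be done
None
```

I handed the job in at about 20 s: the jack stands under the lift pad, the trial pump was done, and the fingers are holding the handle down with about 11 N. By my camera estimate the chest front is up about 13 mm; the hand-in call gave no verdict, so I can't confirm it passed.

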